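Set the folding finishing stand on its leg and hold it upright

ROBOT

A 6-joint arm with a two-finger parallel gripper is mounted at the origin on the work surface. World frame = base frame: x ahead of the robot, y to its left, z up, the work surface at z = 0. Lengths are in m, angles in degrees, forces in N, time in s.
With the tool pointing down it reaches from about 0.35 to 0.875 m from the base axis. Payload 4.2 kg.
Tool frame: the origin (TCP) lies midway between the tips of the shut fingers; the grasp point (between the pads) lies 19 mm behind it; y points along the fingers, z is the direction in which the jaws open and shut, and the axes are right-handed (so a half turn about y gives the same grasp; the last joint's range is limited). The gripper opens to 87 mm and grips with 3 to 60 N. Pads are 19 mm wide; open, the fingers measure 117 mm over their backs; the gripper's body (75 mm by 190 mm) begins 51 mm behind the grasp point.
Start: joints at [-57.147, 22.042, 0.453, 0, -68.411, -14.817], TCP at [0.194, -0.594, 0.223] pointing down, gripper open.
Joint ranges: [-179.83, 179.83], [-69.29, 118.12], [-61.27, 80.66], [-181.25, 117.63], [-171.15, -9.14], [-177.46, 177.46]. Speed limits (degrees/s): [159.86, 159.86, 180, 180, 180, 180].

INTERFACE

Orientations are given as [roll, pitch, yaw] about the fixed x, y, z axes, in that order (R = Rz(yaw) Ry(pitch) Rx(roll)).
In Python, from workcell import env gives the robot as it stands. The module is installed in compiled form; this text tells all that it offers. Calls block until the motion is done:
- env.goto(position, orientation): joint-space move of the TCP to a pose.
- env.move_straight(position, rotation=None, rate=0.15, force_limit=None): straight line of the TCP; rotation=None keeps the orientation; rate is the mean speed in m/s. With force_limit (N) it stops when the force on the tool has changed by that much, and returns True; else False.
- env.set_joints(angles): joint-space move.
- env.gripper_to(opening, grasp_force=None): opening from 0.0 (shut) to 1.0 (fully open); grasp_force is the grip in N (None keeps the last); returns when the fingers have stopped.
- env.dwell(seconds).
- env.inverse_kinematics(position, orientation): joint angles nearest the present ones, or None.
- env.read_state(): the state.
- env.grab_frame(name): name is "side" or "top" or "wrist"; returns a dict with "image" (384x512x3 uint8, blue, green, red), "fx", "fy", "cx", "cy" (pixels), "position" and "orientation" of the camera in the world. Camera axes: x right, y up, looking along -z (the intrinsics and any distortion apply to the point x, -y, -z); pixel columns grow to the right and rows downward; lengths in m; the calibration is good to about 2 mm. A picture is of the moment at which its call begins. There is no depth.
A pose or a line that the arm cannot do raises env.Unreachable and nothing moves.
- env.close_job(): hands the job in, once; it reports no verdict.
Trained networks look in a picture, given as the dict that the camera call returned (one of the last four; its "shot" number tells which), for a name from the list of things; names that differ only in an ending like _2 or _b are one class to them, and where a whole thing is asked for, a point or a joint stands for the part that bears it (a point fixed in the world has none). Each returns a list of dicts, best first, with "score" (0 to 1); they miss things now and then, are a little off and sometimes report something else, mostly with a low value. They report only what shows in the picture. A call takes as long as a camera call.
- env.search_frame(picture, thing): "xyz" ([x, y, z] in m, in world coordinates, good to about 4 mm: the middle of the surface that is visible of it).
- env.trace(picture, thing): "mask" (384x512 bool, what is visible of it).
The state is a dict: "clock": time; "joint_positions": joint angles; "qvel": joint speeds; "joint_torque": joint torques, N m; "position": TCP position; "tool_rot": TCP orientation; "force": force on the tool from outside, world axes, zero at the start; "wrist_torque": the same for the moment, N m; "opening": opening from 0.0 (shut) to 1.0 (fully open).
Only numpy, scipy, OpenCV 4.12 (cv2) and the standard library are available. Lean on these libraries where they do the work, as an engineer would, in place of code of your own. Each camera call takes 0.05 s, during which the arm holds its last target.

TASK

On the folding stand that carries the turned bowl blank, press the raised prop leg down past its dead centre so that it snaps fully down while the frame still leans back. Then bring the frame up to vertical and finish while still holding it there with the gripper, because it tips back if you let go. Leave the loose things around it where they are.

Things in the scene. Friction and masses are not known exactly. Their poses are not given: they have to be found in the camera images.
- stand: fixed dark green iron base plate of the folding stand, 250 (x) x 200 (y) x 20 mm; origin at the centre of its underside, z up, position and yaw vary. The frame's hinge axis lies along its y, 35 mm above the origin. Rods behind it (+x side, up to 122 mm high) mark where the leaning frame rests
- frame (a joint): tilt of the frame about the stand's y axis (rad): 0 = vertical, positive = leaning to the stand's +x; it starts leaning back at its rest, 0.44, and falls back there by its own weight when let go (0.95 kg give or take a third, up to 5 N at the top bar to raise it, 1 to 2 N to hold it). With the leg down, the leg's foot meets the base plate at about -0.03 and stops the frame from tipping further to -x
- hub (a point): centre of the steel hub on the frame, 110 mm above the hinge axis. The frame is two 16 mm square posts at y = -55 and +55 mm, a cross plate between them, a steel top bar, and on the hub's +x side a wooden bowl blank, 110 mm across, reaching 68 mm to +x of the posts' mid-plane; the point's axes are the frame's (x along the hub, z up along the posts)
- bar_mid (a point): middle of the frame's round steel top bar, 18 mm thick, 170 mm long, along the frame's y (= stand's y), 210 mm from the hinge axis, standing 36 mm clear above the blank and 45 mm above the cross plate (clear span 94 mm between the posts). The bar can be pinched from above across the stand's x and turns in the grip as the frame tilts
- leg (a joint): turn of the prop leg about the frame's x axis (rad): 0 = raised, pointing along the frame's +y and 0.17 up; 1.85 = fully down at its stop, pointing down and 0.1 past straight down. A spring holds it at either end; dead centre at 0.70: pushed beyond that by 0.1 or more it snaps down by itself and stays. About 2 to 3 N down at leg_press moves it
- leg_pivot (a point): pivot of the prop leg, on the frame's -x face: 22 mm to -x, 40 mm to +y and 121 mm above the hinge axis in the frame's own axes
- leg_foot (a point): centre of the leg's 18 mm rubber ball foot, 125 mm from the pivot seen along the pivot axis, splayed 58 mm to the frame's -x
- leg_press (a point): point on the axis of the 13 mm thick dark steel leg, 100 mm from the pivot seen along the pivot axis, where to press it down; it faces free space above and below
- gouge: loose turning gouge lying along its x, 290 mm long, dark wooden handle 28 mm thick to its -x, 10 mm steel blade; origin under its middle, on the bench; a bystander to leave alone
- wax_jar: loose amber jar, 64 mm across, 70 mm tall; origin at the centre of its underside; a bystander to leave alone
- finial: loose turned pale wooden finial standing upright, 52 mm across at the foot, 100 mm tall; origin at the centre of its underside; a bystander to leave alone
- sand_block: loose cork sanding block 100 x 60 x 32 mm; origin at the centre of its underside; a bystander to leave alone
- chuck_key: loose T-shaped steel key, 120 mm long, cross-bar 80 mm, 16 mm thick; origin near its middle, on the bench; a bystander to leave alone
- log_blank: loose wooden cylinder standing upright, 90 mm across, 90 mm tall; origin at the centre of its underside; a bystander to leave alone
- mug: loose white mug, 80 mm across, 90 mm tall; origin at the centre of its underside; a bystander to leave alone

How it is judged:
By the outcome, as a careful person would: the job done as asked, in the order asked, and still so for the second after the job is handed in, while the arm keeps its last pose, push and grip.
It also fails if it takes over 48 s, if anything falls off the work surface, if the arm or the gripper's body presses on something with over 40 N, if the wrist force passes 120 N, or if a joint passes its speed limit or range.

## Working session

There is one attempt and no reset: what is moved stays moved. The work goes in short steps, each a Python script; the robot and the scene stay as the last script left them, time stands still between calls to the robot, and variables do not carry over. Pictures are saved under pics/ and viewed, and the job is handed in when it is done.

```bash
mkdir -p pics; ls; python3 - <<'E'
from workcell import env
import cv2,numpy as np
s=env.read_state(); print(s['clock'],s['position'],s['tool_rot'],s['force'],s['opening'])
for n in ['side','top','wrist']:
    p=env.grab_frame(n); cv2.imwrite(f'pics/a_{n}.png',p['image'])
    print(n,p['shot'],p['fx'],p['fy'],p['cx'],p['cy'],p['position'],p['orientation'],[k for k in p if k!='image'])
    for t in ['stand','hub','bar_mid','leg_pivot','leg_foot','leg_press','frame']:
        r=env.search_frame(p,t)
        print(t,[(np.round(d['xyz'],3).tolist(),round(d['score'],2)) for d in r[:2]])
print(env.read_state()['clock'])
E
```

```text
pics
0.0 [ 0.19336141 -0.59371035  0.22148429] [-8.98768024e+01  3.47966211e-03  1.80250015e+01] [ 0.00726461 -0.16826694 -0.36688443] 0.9992462014074863
side 1 442.14359867944955 442.14359867944955 253.9089280413685 195.7075481869668 [ 0.29856475 -1.26728543  0.9340425 ] [ 58.73748232   0.46175924 -12.51559219] ['fx', 'fy', 'cx', 'cy', 'position', 'orientation', 'shot']
stand [([0.534, -0.014, 0.02], 0.84)]
hub [([0.563, -0.011, 0.156], 0.88)]
bar_mid [([0.57, -0.021, 0.153], 0.85), ([0.547, 0.14, 0.179], 0.2)]
leg_pivot [([0.459, -0.173, 0.016], 0.16)]
leg_foot [([0.543, 0.142, 0.187], 0.41)]
leg_press [([0.543, 0.135, 0.184], 0.48)]
frame [([0.566, -0.02, 0.149], 0.81)]
top 2 416.0063551328455 416.0063551328455 261.6307675349621 190.7171039426634 [ 0.39773899 -0.02079839  1.38625974] [  7.28967749   0.66793399 -90.69444367] ['fx', 'fy', 'cx', 'cy', 'position', 'orientation', 'shot']
stand [([0.515, 0.027, 0.018], 0.88), ([0.679, -0.002, 0.048], 0.3)]
hub [([0.569, 0.021, 0.174], 0.57), ([0.68, -0.003, 0.047], 0.26)]
bar_mid [([0.562, 0.016, 0.167], 0.78)]
leg_pivot [([0.549, 0.137, 0.183], 0.69), ([0.566, 0.02, 0.172], 0.27)]
leg_foot [([0.547, 0.141, 0.183], 0.49)]
leg_press [([0.37, 0.408, 0.031], 0.59), ([0.552, 0.137, 0.185], 0.46)]
frame [([0.549, 0.138, 0.182], 0.68)]
wrist 3 320.14699463424614 320.14699463424614 259.8658554027429 192.51111202182923 [ 0.11660132 -0.61969151  0.38441778] [-1.72225736e+01 -4.05003431e-02  1.08066281e+02] ['fx', 'fy', 'cx', 'cy', 'position', 'orientation', 'shot']
stand []
hub []
bar_mid []
leg_pivot []
leg_foot []
leg_press []
frame []
1.2
```

View pics/a_side.png

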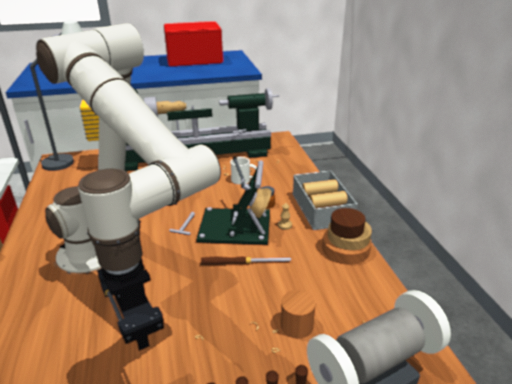

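View pics/a_top.png

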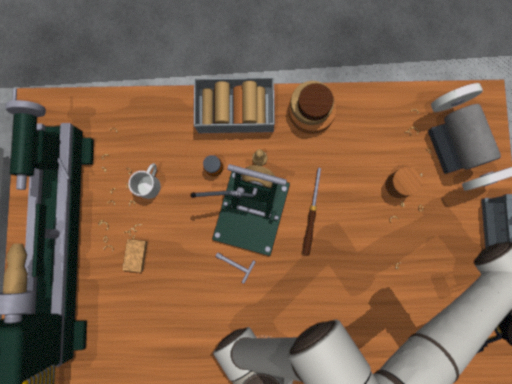

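```bash
python3 - <<'E'
import cv2
a=cv2.imread('pics/a_top.png')[130:280,120:330]; cv2.imwrite('pics/b_top.png',cv2.resize(a,None,fx=3.8,fy=3.8,interpolation=cv2.INTER_CUBIC))
a=cv2.imread('pics/a_side.png')[140:280,160:320]; cv2.imwrite('pics/b_side.png',cv2.resize(a,None,fx=4.2,fy=4.2,interpolation=cv2.INTER_CUBIC))
E
```

```text
(no output)
```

View pics/b_top.png

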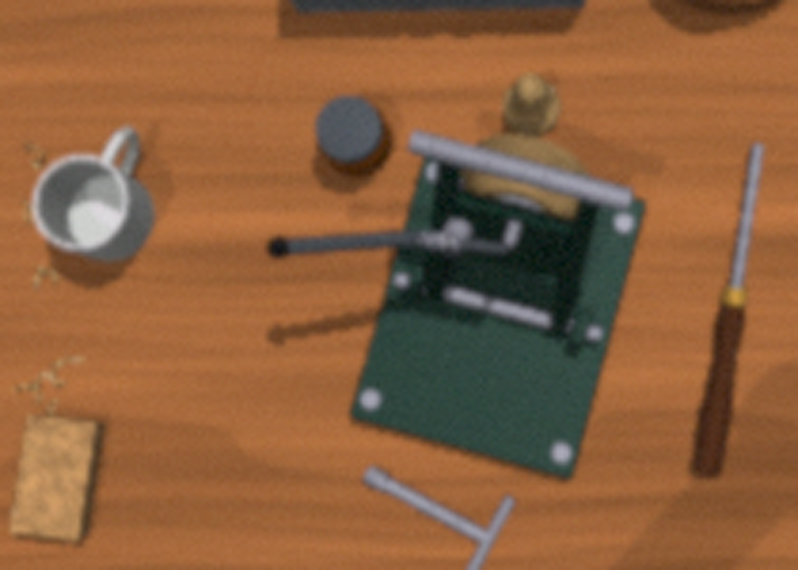

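View pics/b_side.png

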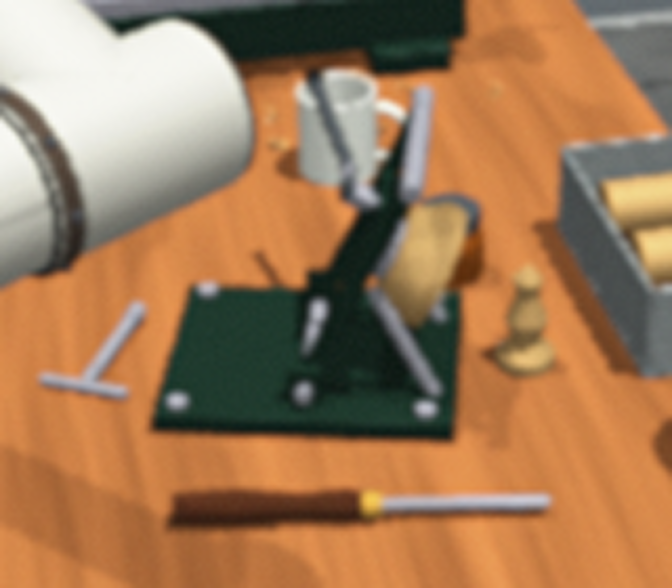

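```bash
cat > h.py <<'E'
import numpy as np
from scipy.spatial.transform import Rotation as Ro
H=0.035
def f2s(p,t):
    x,y,z=p; return np.array([x*np.cos(t)+z*np.sin(t), y, H-x*np.sin(t)+z*np.cos(t)])
def legpt(r,q,ball=.125):
    a=.17-q; return np.array([-.022-.058*r/ball, .04+r*np.cos(a), .121+r*np.sin(a)])
def s2w(p,s):
    c,n=np.cos(s[2]),np.sin(s[2]); return np.array([s[0]+c*p[0]-n*p[1], s[1]+n*p[0]+c*p[1], p[2]])
def proj(cam,P):
    R=Ro.from_euler('xyz',cam['orientation'],degrees=True).as_matrix()
    v=R.T@(np.asarray(P)-cam['position']); return np.array([cam['cx']+cam['fx']*v[0]/-v[2], cam['cy']+cam['fy']*(-v[1])/-v[2]])
E
cat > fit.py <<'E'
from h import *
from scipy.optimize import least_squares
cams={'side':dict(fx=442.1436,fy=442.1436,cx=253.909,cy=195.7075,position=np.array([0.29856475,-1.26728543,0.9340425]),orientation=[58.73748232,0.46175924,-12.51559219]),
'top':dict(fx=416.00636,fy=416.00636,cx=261.63077,cy=190.7171,position=np.array([0.39773899,-0.02079839,1.38625974]),orientation=[7.28967749,0.66793399,-90.69444367])}
st=lambda x,y,z:('s',np.array([x,y,z])); fr=lambda x,y,z:('f',np.array([x,y,z]))
obs=[('top',(355,415),st(-.125,.1,.02)),('top',(572,477),st(-.125,-.1,.02)),('top',(643,203),st(.125,-.1,.02)),
('top',(413,143),fr(0,.085,.21)),('top',(632,198),fr(0,-.085,.21)),('top',(278,247),('l',.125)),
('side',(157,427),st(-.125,-.1,.02)),('side',(453,436),st(.125,-.1,.02)),('side',(190,287),st(-.125,.1,.02)),
('side',(413,190),fr(0,-.085,.21)),('side',(425,92),fr(0,.085,.21)),('side',(317,75),('l',.125))]
def pix(c,uv): return np.array(uv)/3.8+[120,130] if c=='top' else np.array(uv)/4.2+[160,140]
def world(m,v):
    k,p=m
    if k=='s': return s2w(p,v[:3])
    if k=='l': p=legpt(p,v[4])
    return s2w(f2s(p,v[3]),v[:3])
def res(v): return np.concatenate([proj(cams[c],world(m,v))-pix(c,uv) for c,uv,m in obs])
r=least_squares(res,[.53,0,-.25,.44,0],loss='soft_l1')
print(r.x,np.degrees(r.x[2])); print(np.round(res(r.x).reshape(-1,2),1))
for n,m in [('bar',fr(0,0,.21)),('hub',fr(0,0,.11)),('press',('l',.1)),('foot',('l',.125)),('pivot',fr(-.022,.04,.121))]: print(n,np.round(world(m,r.x),4))
E
python3 fit.py
```

```text
[ 0.50825282  0.0270169  -0.27529494  0.4298787  -0.0541264 ] -15.773238252004305
[[-1.5  0. ]
 [ 0.6 -0.2]
 [ 1.3 -1.7]
 [-0.5 -0.7]
 [-0.1  0.2]
 [ 0.7 -0.9]
 [-1.5 -1.7]
 [ 1.  -1.8]
 [-0.5 -0.1]
 [-0.5  1.9]
 [-1.   0.9]
 [-0.8  0.4]]
bar [0.5925 0.0032 0.2259]
hub [0.5524 0.0146 0.135 ]
press [0.5432 0.16   0.1937]
foot [0.5419 0.1857 0.2036]
pivot [0.5484 0.0572 0.1542]
```

```bash
cat >> h.py <<'E'
S=np.array([0.5083,0.0270,-0.2753]); T=0.44
YAW=np.degrees(S[2])
def bar(t): return s2w(f2s((0,0,.21),t),S)
def press(q,r=.1): return s2w(f2s(legpt(r,q),T),S)
E
python3 - <<'E'
from workcell import env
from h import *
import cv2
env.gripper_to(0.0,20)
s=env.read_state()
env.move_straight(s['position']+[0,0,.15],rate=.3)
P=press(0)
for yaw in [YAW,YAW+180,YAW-90,YAW+90]:
    print(yaw,[env.inverse_kinematics(p,[-90,0,yaw]) for p in (P+[0,0,.15],bar(.44),bar(0))])
env.goto([.50,.08,.37],[-90,0,YAW])
p=env.grab_frame('wrist'); cv2.imwrite('pics/c_wrist.png',cv2.resize(p['image'],(768,576)))
np.save('w1.npy',{k:v for k,v in p.items() if k!='image'},allow_pickle=True)
for t in ['bar_mid','leg_press','leg_foot','hub']:
    print(t,[(np.round(d['xyz'],3).tolist(),round(d['score'],2)) for d in env.search_frame(p,t)[:2]])
for n,w in [('bar',bar(T)),('be+',s2w(f2s((0,.085,.21),T),S)),('be-',s2w(f2s((0,-.085,.21),T),S)),('press',press(0)),('foot',press(0,.125))]: print(n,np.round(proj(p,w)*1.5,0),w.round(3))
s=env.read_state();print(s['clock'],s['position'],s['tool_rot'],s['force'])
E
```

```text
-15.773528099951562 [array([ 3.29241705e+01,  1.29618025e+01,  3.99698420e+00, -2.54444375e-14,
       -8.10351817e+01, -1.38697699e+02]), array([ 1.58546285e+01,  1.89686821e+01, -3.81805216e+00, -2.54444375e-14,
       -6.72132657e+01, -1.21628157e+02]), array([ 2.13373484e+01,  9.73111947e+00, -1.34312614e+01, -2.54444375e-14,
       -6.68376192e+01, -1.27110876e+02])]
164.22647190004844 [array([ 3.29241705e+01,  1.29618025e+01,  3.99698420e+00,  2.54444375e-14,
       -8.10351817e+01,  4.13023014e+01]), array([ 1.58546285e+01,  1.89686821e+01, -3.81805216e+00,  2.54444375e-14,
       -6.72132657e+01,  5.83718434e+01]), array([ 2.13373484e+01,  9.73111947e+00, -1.34312614e+01,  2.54444375e-14,
       -6.68376192e+01,  5.28891235e+01])]
-105.77352809995156 [array([ 32.92417046,  12.96180246,   3.9969842 ,   0.        ,
       -81.03518174, 131.30230144]), array([ 15.8546285 ,  18.96868214,  -3.81805216,   0.        ,
       -67.2132657 , 148.3718434 ]), array([ 21.33734839,   9.73111947, -13.43126136,   0.        ,
       -66.83761917, 142.88912351])]
74.22647190004844 [array([ 32.92417046,  12.96180246,   3.9969842 ,   0.        ,
       -81.03518174, -48.69769856]), array([ 15.8546285 ,  18.96868214,  -3.81805216,   0.        ,
       -67.2132657 , -31.6281566 ]), array([ 21.33734839,   9.73111947, -13.43126136,   0.        ,
       -66.83761917, -37.11087649])]
bar_mid [([0.548, 0.029, 0.163], 0.71)]
leg_press [([0.548, 0.139, 0.191], 0.65), ([0.511, 0.034, 0.02], 0.57)]
leg_foot [([0.545, 0.138, 0.182], 0.87)]
hub [([0.546, 0.024, 0.156], 0.68)]
bar [323. 417.] [0.594 0.003 0.225]
be+ [440. 417.] [0.617 0.084 0.225]
be- [207. 417.] [ 0.571 -0.079  0.225]
press [511. 281.] [0.543 0.161 0.189]
foot [549. 273.] [0.541 0.187 0.198]
6.2417 [0.50010571 0.0796479  0.36996885] [-9.00038255e+01  6.41820023e-04 -1.58121314e+01] [ 0.01750911 -0.64445469  0.41002687]
```

View pics/c_wrist.png

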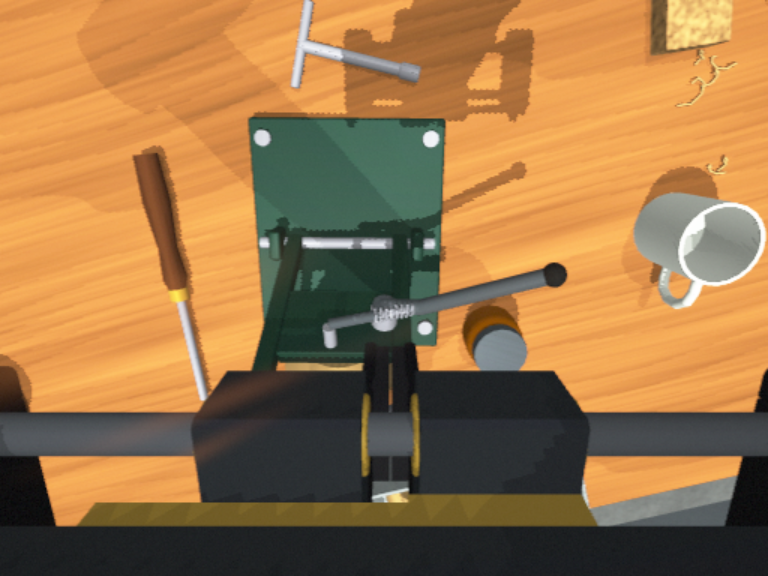

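```bash
sed -i '/^r=least/,$d' fit.py; cat >> fit.py <<'E'
cams['wrist']=np.load('w1.npy',allow_pickle=True).item()
_p=pix
def pix(c,uv): return np.array(uv)/1.5 if c=='wrist' else _p(c,uv)
obs+=[('wrist',(249,118),st(-.125,-.1,.02)),('wrist',(444,121),st(-.125,.1,.02)),('wrist',(436,346),st(.125,.1,.02)),('wrist',(556,274),('l',.125))]
r=least_squares(res,[.53,0,-.25,.44,0],loss='soft_l1')
print(r.x,np.degrees(r.x[2])); print(np.round(res(r.x).reshape(-1,2),1).tolist())
for n,m in [('bar',fr(0,0,.21)),('press',('l',.1))]: print(n,np.round(world(m,r.x),4))
E
python3 fit.py
```

```text
[ 0.50994908  0.02948695 -0.28024606  0.42274602 -0.03011898] -16.056916504870784
[[-2.4, -0.7], [-0.4, -0.6], [0.7, -2.0], [-1.4, -0.9], [-1.0, 0.2], [-0.4, -0.8], [-1.2, -2.3], [1.1, -2.2], [-0.0, -0.6], [-0.7, 1.3], [-1.0, 0.5], [-0.9, 0.7], [-2.4, -0.2], [0.3, -1.5], [0.1, 0.9], [-1.8, 0.2]]
bar [0.5927 0.0057 0.2265]
press [0.5437 0.1634 0.1915]
```

```bash
sed -i 's/^S=np.array.*/S=np.array([0.5095,0.0290,-0.2790]); T=0.44/' h.py; sed -i 's/^T=.*//' h.py
python3 - <<'E'
from workcell import env
from h import *
import cv2
P=press(-.02); o=[-90,0,YAW]
env.move_straight([P[0],P[1],.37],rate=.25)
env.move_straight(P+[0,0,.03],rate=.2)
h=env.move_straight(P+[0,0,-.005],rate=.04,force_limit=1.5)
s=env.read_state(); print('contact',h,s['position'],P,s['force'])
for q in np.arange(.15,1.06,.15):
    h=env.move_straight(press(q)+[0,0,.0065],rate=.1,force_limit=12)
    s=env.read_state(); print(round(q,2),h,s['position'].round(3),s['force'].round(2))
    if h: break
for n in ['side','wrist']:
    p=env.grab_frame(n); im=p['image']; cv2.imwrite(f'pics/d_{n}.png',cv2.resize(im[140:280,160:320],None,fx=4,fy=4,interpolation=cv2.INTER_CUBIC) if n=='side' else im)
print(env.read_state()['clock'])
E
```

```text
contact True [0.54483352 0.16242762 0.1952501 ] [0.54534656 0.16249038 0.19069625] [0.13890504 0.95852548 2.17077043]
0.15 False [0.539 0.166 0.182] [ 0.65 -1.37  2.2 ]
0.3 False [0.532 0.167 0.168] [-0.83  0.09  1.6 ]
0.45 False [0.526 0.166 0.155] [ 0.11 -1.09  1.04]
0.6 False [0.519 0.162 0.142] [-0.52 -0.44  0.59]
0.75 False [0.511 0.157 0.131] [0.16 0.64 0.07]
0.9 False [0.504 0.15  0.12 ] [-0.69 -0.36 -0.82]
1.05 False [0.497 0.141 0.111] [ 0.37  0.47 -0.27]
10.5
```

View pics/d_side.png

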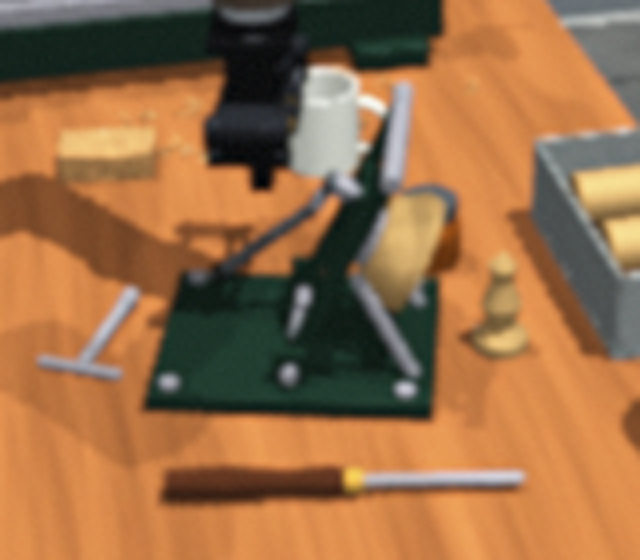

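View pics/d_wrist.png

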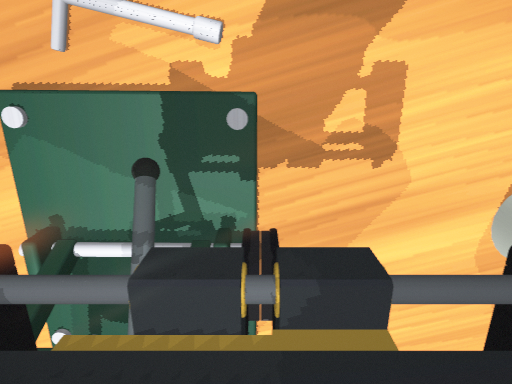

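The leg now hangs in front of the frame: foot at about (145,170) in the wrist view and low left over the plate in the side view. I'll check this against the model, then go to the bar.

```bash
python3 - <<'E'
from workcell import env
from h import *
import cv2
s=env.read_state(); p=env.grab_frame('wrist')
for q in (1.0,1.5,1.7,1.85): print(q,proj(p,press(q,.125)).round(0))
P=s['position']; u=s2w((0,1,0),[0,0,S[2]])
env.move_straight(P+.02*u+[0,0,.02],rate=.2)
P=P+.02*u; env.move_straight([P[0],P[1],.37],rate=.3)
o=[-90,0,YAW+90]
env.gripper_to(1.0,20)
B=bar(.43)
# viewpoint toward robot side of bar to see it past the gripper
env.goto([B[0],B[1],.36],o)
p=env.grab_frame('wrist'); cv2.imwrite('pics/e_wrist.png',p['image'])
print('bar ends',[proj(p,s2w(f2s((0,y,.21),T),S)).round(0).tolist() for y in(-.085,0,.085)])
p=env.grab_frame('top'); cv2.imwrite('pics/e_top.png',p['image'])
p=env.grab_frame('side'); cv2.imwrite('pics/e_side.png',p['image'][100:290,140:340].repeat(3,0).repeat(3,1))
print('foot side',[((proj(p,press(q,.125))-[140,100])*3).round(0).tolist() for q in (0,1,1.7,1.85)])
s=env.read_state();print(s['clock'],s['position'],s['tool_rot'],B,s['force'])
E
```

```text
1.0 [293. 206.]
1.5 [207. 174.]
1.7 [170. 171.]
1.85 [142. 171.]
bar ends [[258.0, 89.0], [258.0, 182.0], [258.0, 261.0]]
foot side [[284.0, 178.0], [246.0, 264.0], [227.0, 318.0], [226.0, 326.0]]
15.1333 [0.59360533 0.00519872 0.3601221 ] [-9.00107689e+01 -7.54391160e-03  7.40321621e+01] [0.5936577  0.00489118 0.22588281] [ 0.01383409 -0.05381494 -1.03695015]
```

View pics/e_wrist.png

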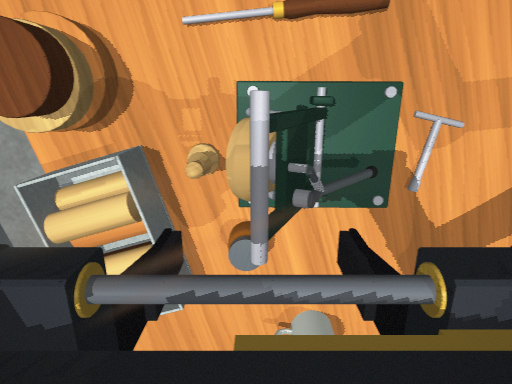

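View pics/e_side.png

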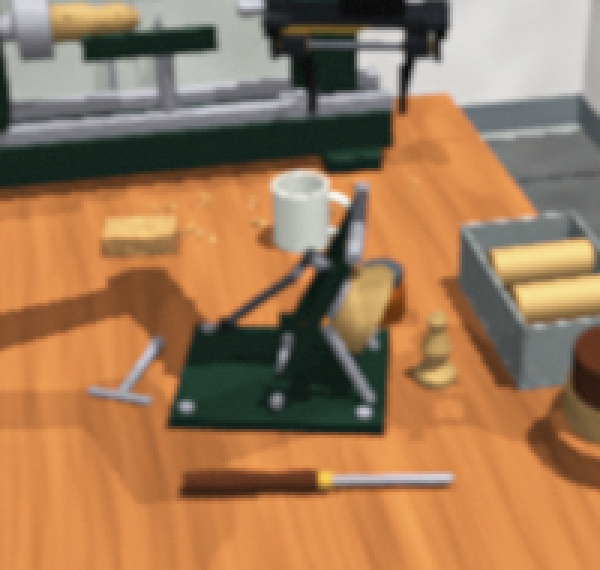

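```bash
python3 - <<'E'
from workcell import env
from h import *
import cv2
B=bar(.43); off=np.array([0,0,-.019])
env.move_straight(B+[0,0,.03],rate=.25)
h=env.move_straight(B+off,rate=.08,force_limit=6)
print(h,env.read_state()['position'],env.read_state()['force'])
env.gripper_to(0.0,20)
s=env.read_state(); print('grip',s['opening'],s['opening']*.087,s['force'].round(2),s['clock'])
p=env.grab_frame('wrist'); cv2.imwrite('pics/f_wrist.png',p['image'])
E
```

```text
False [0.59413552 0.00490318 0.20747695] [ 0.06202476  0.02341082 -0.05191421]
grip 0.1983109268368162 0.017253050634803008 [ 2.53 -0.27 -1.  ] 17.5833
```

View pics/f_wrist.png

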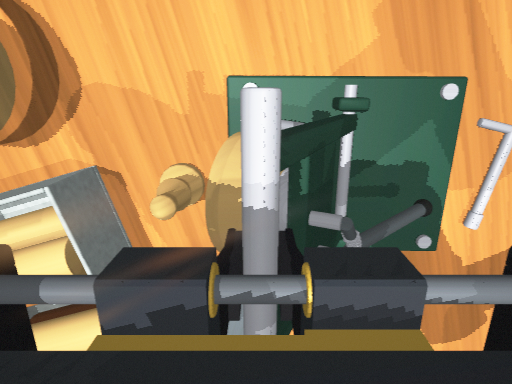

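The bar is held: opening about 17 mm, bar between the pads at (260,290). Raising along the arc.

```bash
python3 - <<'E'
from workcell import env
from h import *
import cv2
off=np.array([0,0,-.019])
for t in [.36,.29,.22,.15,.08,.03,0.0]:
    h=env.move_straight(bar(t)+off,rate=.06,force_limit=15)
    s=env.read_state(); print(t,h,s['position'].round(4),s['force'].round(2),round(s['opening'],3))
    if h: break
for n in ['side','top','wrist']:
    p=env.grab_frame(n); im=p['image']
    cv2.imwrite(f'pics/g_{n}.png',im[100:290,140:340].repeat(3,0).repeat(3,1) if n!='wrist' else im)
print(s['clock'])
E
```

```text
0.36 False [0.5811 0.0086 0.2133] [ 2.41 -1.53 -0.07] 0.198
0.29 False [0.5683 0.0124 0.2184] [ 4.45 -2.36  4.76] 0.199
0.22 False [0.5544 0.0164 0.2217] [ 3.83 -0.85  5.42] 0.197
0.15 False [0.5402 0.0205 0.2239] [ 2.99 -0.24  5.16] 0.197
0.08 False [0.5257 0.0247 0.2251] [2.81 0.52 4.6 ] 0.2
0.03 False [0.5152 0.0277 0.2253] [3.72 4.12 2.07] 0.198
0.0 False [0.5094 0.0294 0.2257] [2.81 4.08 1.58] 0.202
20.175
```

View pics/g_side.png

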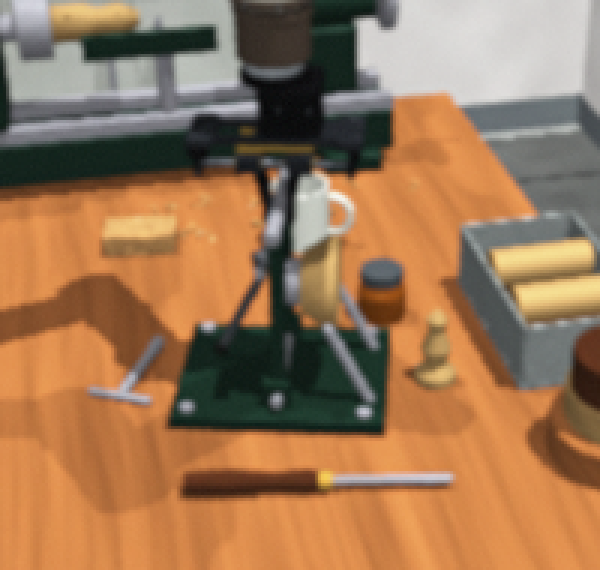

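View pics/g_wrist.png

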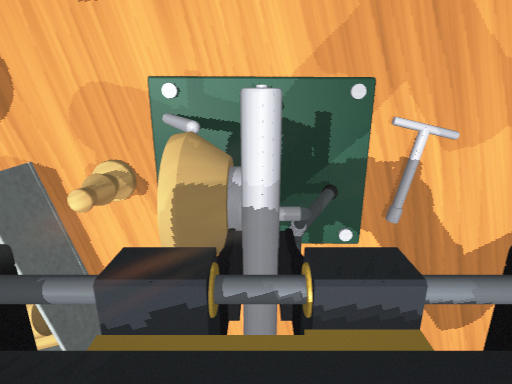

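The frame looks upright. I'll locate the leg stop (about -0.03) by feel to check where zero is.

```bash
python3 - <<'E'
from workcell import env
from h import *
off=np.array([0,0,-.019]); ex=s2w((1,0,0),[0,0,S[2]])
for t in np.arange(-.005,-.071,-.005):
    h=env.move_straight(bar(t)+off,rate=.03,force_limit=8)
    env.dwell(.05)
    s=env.read_state(); x=(s['position']-[S[0],S[1],0])@ex; print(round(t,3),h,round(x*1000,1),'tilt',round(x/.21,4),'Fx',round(s['force']@ex,2),'Fz',round(s['force'][2],2))
    if h or s['force']@ex<-3: break
print(s['clock'])
E
```

```text
-0.005 False -0.9 tilt -0.0045 Fx 1.48 Fz 1.16
-0.01 False -1.9 tilt -0.0091 Fx 2.12 Fz 0.47
-0.015 False -2.9 tilt -0.014 Fx 2.16 Fz 1.27
-0.02 False -4.0 tilt -0.0191 Fx 1.84 Fz 0.86
-0.025 False -5.1 tilt -0.0241 Fx 2.06 Fz 1.25
-0.03 False -6.1 tilt -0.0289 Fx 1.31 Fz 2.06
-0.035 False -7.1 tilt -0.034 Fx 0.86 Fz 1.26
-0.04 False -8.1 tilt -0.0385 Fx 1.21 Fz 1.68
-0.045 False -8.7 tilt -0.0415 Fx 4.1 Fz 0.21
-0.05 False -9.2 tilt -0.0439 Fx 4.92 Fz 0.59
-0.055 False -9.6 tilt -0.0459 Fx 6.92 Fz -0.84
-0.06 False -10.1 tilt -0.0479 Fx 9.34 Fz -1.77
-0.065 False -10.4 tilt -0.0496 Fx 12.06 Fz -2.51
-0.07 False -10.8 tilt -0.0514 Fx 14.07 Fz -4.84
24.525
```

```bash
python3 - <<'E'
from workcell import env
from h import *
import cv2
off=np.array([0,0,-.019]); ex=s2w((1,0,0),[0,0,S[2]])
for t in (-.03,-.009): env.move_straight(bar(t)+off,rate=.03)
env.dwell(.8)
s=env.read_state(); x=(s['position']-[S[0],S[1],0])@ex; print(x,x/.21+.010,'F',s['force'].round(2),s['opening'],s['clock'])
for n in ['side','top','wrist']:
    p=env.grab_frame(n); im=p['image']
    cv2.imwrite(f'pics/i_{n}.png',im[100:290,140:340].repeat(3,0).repeat(3,1) if n!='wrist' else im)
    f=s2w(f2s(legpt(.125,1.85),0),S); q=proj(p,f); print(n,'foot',((q-[140,100])*3 if n!='wrist' else q).round(0))
E
```

```text
-0.002493572226313184 -0.0018741534586342087 F [1.67 5.   4.66] 0.19989983263079425 26.0583
side foot [222. 349.]
top foot [289. 394.]
wrist foot [327. 190.]
```

View pics/i_side.png

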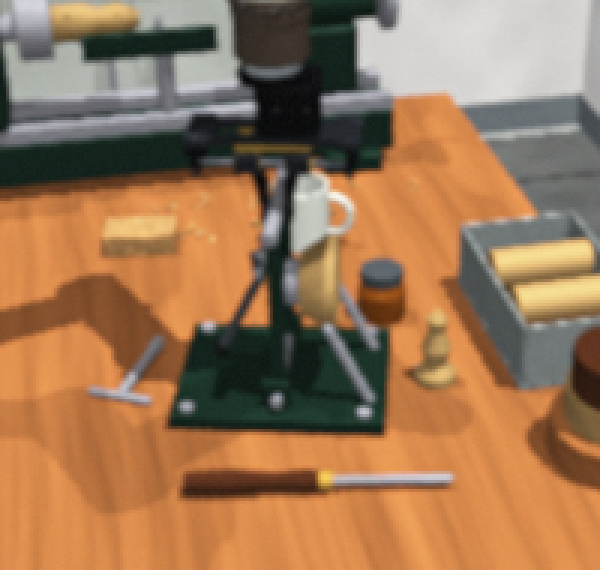

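View pics/i_wrist.png

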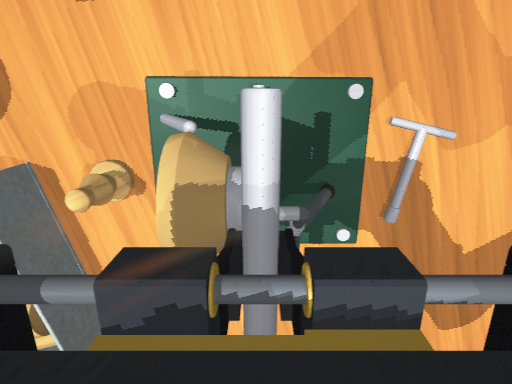

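View pics/i_top.png

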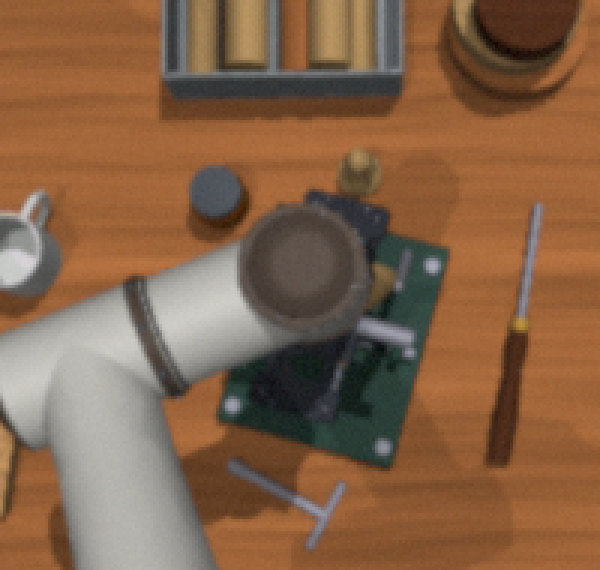

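```bash
python3 - <<'E'
from workcell import env
print(env.close_job()); print(env.read_state()['clock'])
E
```

```text
the job is handed in; nothing more can be done
None
the job is handed in; nothing more can be done
```

I pressed the prop leg past dead centre while the frame still leaned back, and it snapped fully down. I then pinched the top bar from above, raised the frame to vertical and handed the job in at about 26 s of the 48 s, still holding it with 20 N of grip.

- **Leg down:** with the frame still leaning, the foot showed at (145,170) in the wrist view. The model puts it at (142,171) for 1.85 rad. After raising the frame, the foot was where the model predicts in the wrist view.
- **Frame vertical:** I felt for the foot stop by tipping the frame gently forward. It met the plate at -0.04 on my fitted scale, against the stated "about -0.03". The scale was therefore about 0.01 rad off, so I corrected for it and settled at about -0.002 rad.
- **Overshoot while probing:** the search for the stop pushed slightly past first contact, reaching about 14 N against the stop. I then backed off to vertical.
- **Grip and forces:** the last wrist force reading was about 7 N (roughly 5 N of it sideways), well under the limits, and the bar was firmly held (opening about 17 mm).
- **Loose things:** the gouge, jar, finial and key looked unmoved in the last pictures, and the mug and sanding block did too where they showed. The log blank was outside those cropped views and I did not check it again, though the arm only passed well above it.

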